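# Press home the tops of three brass pedestals

### The arm

A 6-joint arm with a two-finger parallel gripper is mounted at the origin on the work surface. World frame = base frame: x ahead of the robot, y to its left, z up, the work surface at z = 0. Lengths are in mm, angles in rad, forces in N, time in s.
With the tool pointing down it reaches from about 350 to 1000 mm from the base axis. Payload 7.1 kg.
Tool frame: the origin (TCP) lies midway between the tips of the shut fingers; the grasp point (between the pads) lies env.grasp_offset behind it (env.grasp_offset is the distance from the TCP to the grasp point, in mm); z points along the fingers, y is the line along which they close (so a half turn about z gives the same grasp; the last joint's range is limited). The gripper opens to 85 mm and grips with 20 to 120 N. Pads are 22 mm wide; open, the fingers measure 114 mm over their backs; the gripper's body (76 mm by 85 mm) begins 54 mm behind the grasp point. The pads swing forward as they close: fully open they stand 13 mm farther back than shut.
Start: joints at [-0.019, 0.423, 1.63, -0, 1.089, -0.019], TCP at [624.984, 0.026, 231.319] pointing down, gripper open.
Joint ranges: [-3, 3], [-0.9, 2.11], [0.09, 2.58], [-1.31, 4.45], [0.11, 2.69], [-2.54, 2.54]. Speed limits (rad/s): [2.39, 2.39, 3.01, 3.14, 3.14, 3.14].

### API

Orientations are given as a rotation vector (axis times angle).
In Python, from rig import env, cams gives the robot as it stands.
- The arm moves only by the tool step_arm, never from a script. Its argument "targets" is a list of rows, each an object of numbers: "jaw": the closure, from -1 (fully open) to 1 (shut), so that 0 is half open; "dx", "dy", "dz": the shift along the world's x, y, z in mm; "ax", "ay", "az": the turn, a rotation vector about the world's x, y, z in degrees. In form: [{"jaw": .., "dx": .., "dy": .., "dz": .., "ax": .., "ay": .., "az": ..}, ...]. A call has 1 to 20 rows; each row shifts and turns the commanded pose from where the row before left it; what a row does not reach is not made up. A row lasts 1/12 s, in which the tool goes at most 41.7 mm and 7.16 degrees, less where a joint would pass 70% of its speed; a pose out of reach is approached as far as the arm can. A call with a gripper value outside its range is refused whole. The fingers move at their own pace and stop on an object; "grip_force" is the grip in N (left out, the last holds). Time passes only in rows, so rows that do not move let the fingers close. It gives the time, the measured TCP pose, the force, the opening and the grip force at its end, in the units of the state.
- env.get_obs(): the state, without advancing time (a new reading comes with each control period).
- cams.read_camera(name): name is "scene" or "side" or "wrist"; returns (picture, depth): 384x512x3 uint8, blue, green, red; 384x512 float32, mm along the optical axis (not along the pixel's ray), 0 where there is no reading.
- cams.camera_model(name): a dict with "K" (3x3 intrinsics, pixels), "D" ([k1, k2, p1, p2, k3] as OpenCV has them; the pictures are not rectified), "world_from_camera" (4x4, takes a point from camera to world coordinates). Camera axes: x right, y down, z forward; pixel columns grow to the right and rows downward; lengths in mm; the calibration is good to about 2 mm. A picture is of the moment at which its call begins: read the wrist's pose just before it. camera_model takes no time and is no camera call; for the wrist camera it gives the pose at the moment of the call.
- env.sign_off(): hands the job in; it is judged then, once.
The state is a dict: "t": time; "joints": joint angles; "joint_velocities": joint speeds; "joint_torque": joint torques, N m; "position": TCP position; "ee_rot": TCP orientation; "ft_force": force on the tool from outside, world axes, zero at the start; "wrist_torque": the same for the moment, N m; "opening": finger opening in mm; "grasp_force": force on a finger pad.
Only numpy, scipy, OpenCV 4.12 (cv2) and the standard library are available. Lean on these libraries where they do the work, as an engineer would, in place of code of your own. Each camera call takes 0.05 s, during which the arm holds its last target. There are 200 camera calls.

### The job

The push-fit top discs of the three brass display pedestals still stand proud, and the tallest was glued first, so they must be closed in that order: with closed fingertips press the disc of the tallest pedestal lightly down until it sits fully home on its column, then the middle-height one, then the shortest. Press gently, straight down on the disc; do not pick up, tip or shift the pedestals, leave everything else on the bench alone, and finish with the hand clear.

Things in the scene. Friction and masses are not known exactly. Their poses are not given: they have to be found in the camera images.
- tall: the tallest loose brass display pedestal: round foot 84 mm across and 12 mm thick, column 32 mm across, its top (a 3 mm cork washer) at 124 mm; stands on the bench. Origin: centre of the foot's underside; z up. About 0.4 to 0.8 kg, it can be tipped or pushed along
- tall_disc (a joint): how far the top disc of the tallest pedestal has been pressed down, m: 0 = 10 mm proud of the column, 0.010 = fully home on the column. It starts between 0 and 0.003, slides down against about 3 N of friction, stays where it is left, and when home it stops on the column, which is sprung in the foot and gives about 1 mm per 4 N, 6 mm at most, and comes back when let go; more than 30 N is too hard
- tall_top (a point): centre of the flat upper face of that disc (brass, 48 mm across, 6 mm thick, on a 24 mm plug); it moves with the disc and is 130 mm above the bench when home
- middle: the middle-height loose brass display pedestal: square foot 80 mm wide and 12 mm thick, column 32 mm across, its top (a 3 mm cork washer) at 94 mm; stands on the bench. Origin: centre of the foot's underside; z up. About 0.4 to 0.8 kg, it can be tipped or pushed along
- middle_disc (a joint): how far the top disc of the middle-height pedestal has been pressed down, m: 0 = 10 mm proud of the column, 0.010 = fully home on the column. It starts between 0 and 0.003, slides down against about 3 N of friction, stays where it is left, and when home it stops on the column, which is sprung in the foot and gives about 1 mm per 4 N, 6 mm at most, and comes back when let go; more than 30 N is too hard
- middle_top (a point): centre of the flat upper face of that disc (brass, 48 mm across, 6 mm thick, on a 24 mm plug); it moves with the disc and is 100 mm above the bench when home
- short: the shortest loose brass display pedestal: round foot 84 mm across, coned up to the column and 12 mm thick, column 32 mm across, its top (a 3 mm cork washer) at 64 mm; stands on the bench. Origin: centre of the foot's underside; z up. About 0.4 to 0.8 kg, it can be tipped or pushed along
- short_disc (a joint): how far the top disc of the shortest pedestal has been pressed down, m: 0 = 10 mm proud of the column, 0.010 = fully home on the column. It starts between 0 and 0.003, slides down against about 3 N of friction, stays where it is left, and when home it stops on the column, which is sprung in the foot and gives about 1 mm per 4 N, 6 mm at most, and comes back when let go; more than 30 N is too hard
- short_top (a point): centre of the flat upper face of that disc (brass, 48 mm across, 6 mm thick, on a 24 mm plug); it moves with the disc and is 70 mm above the bench when home
- hammer: bystander: a hammer lying on the bench, not needed. Origin: underside near its middle, x along the handle towards the head
- polish: bystander: a closed can of polish, 60 mm across, 85 mm high, origin centre of its underside
- offcut: bystander: an upright offcut of brass tube, 40 mm across, 60 mm high, no disc and no foot; origin centre of its underside
- partsbox: bystander: an open white plastic parts box 120 x 200 mm, 35 mm high, 1.2 kg, origin centre of its underside

How it is judged (in metres and radians):
On the way, in this order (a step that is already met when the one before it is completed fails the run):
1. the disc of the tallest pedestal is pressed home (within 2 mm) (value of joint tall_disc above 0.008 m), for 0.2 s.
2. the disc of the middle-height pedestal is pressed home (within 2 mm) (value of joint middle_disc above 0.008 m), for 0.2 s.
3. the disc of the shortest pedestal is pressed home (within 2 mm) (value of joint short_disc above 0.008 m), for 0.2 s.
At the end, for the whole second after the job is handed in: all three discs are within 2 mm of fully home, the pedestals stand upright (within 0.05 rad), at rest, within 25 mm of where they stood, and the bystanders are within 30 mm of their places (value of joint each of tall_disc, middle_disc, short_disc above 0.008 m and angle between each of tall, middle, short's own z axis and vertical below 0.05 rad and distance of each of tall, middle, short from where it was at the start of the episode below 0.025 m and linear speed of each of tall, middle, short below 0.02 m/s and distance of each of hammer, polish, offcut, partsbox from where it was at the start of the episode below 0.03 m); the robot touches nothing.
It fails at once if the middle disc is pressed more than halfway before the tallest is home, or the shortest before the other two are home ((value of joint middle_disc above 0.005 m and not (value of joint tall_disc above 0.008 m)) or (value of joint short_disc above 0.005 m and (not (value of joint tall_disc above 0.008 m) or not (value of joint middle_disc above 0.008 m)))).
It fails at once if a pedestal is pressed with more than 30 N (contact force between any of tall, middle, short and the fingers above 30 N).
It fails at once if a pedestal is lifted (more than 8 mm) or tipped (more than 0.15 rad) (height (world z) of any of tall, middle, short above 0.008 m or angle between any of tall, middle, short's own z axis and vertical above 0.15 rad).
It fails at once if a pedestal is shifted by more than 25 mm (distance of any of tall, middle, short from where it was at the start of the episode above 0.025 m).
It fails at once if a bystander is moved by more than 30 mm (distance of any of hammer, polish, offcut, partsbox from where it was at the start of the episode above 0.03 m).
It also fails if it takes over 45 s, if anything falls off the work surface, if the arm or the gripper's body presses on something with over 40 N, if the wrist force passes 120 N, or if a joint passes its speed limit or range.

## Working session

There is one attempt and no reset: what is moved stays moved. The work goes in short steps, Python scripts to look and compute and a tool call to move; the robot and the scene stay as the last step left them, time stands still between calls to the robot, and variables do not carry over. Pictures are saved under pics/ and viewed, at most 10 in all, crops included, and the job is handed in when it is done.

Besides the shell and the picture viewer there is one more tool, called after "Request:" by a JSON object that holds its "api" and its "payload". step_arm: Moves the arm, as the interface text tells. Its arguments: {"type":"object","properties":{"targets":{"type":"array","items":{"type":"object","properties":{"jaw":{"type":"number"},"dx":{"type":"number"},"dy":{"type":"number"},"dz":{"type":"number"},"ax":{"type":"number"},"ay":{"type":"number"},"az":{"type":"number"}}}},"grip_force":{"type":"number"}},"required":["targets"]}

```bash
mkdir -p pics
cat > h.py <<'E'
import numpy as np,cv2
from rig import env,cams
def cloud(n):
    m=cams.camera_model(n); im,d=cams.read_camera(n)
    K=np.array(m['K'],float);D=np.array(m['D'],float);T=np.array(m['world_from_camera'])
    v,u=np.mgrid[:384,:512]
    p=cv2.undistortPoints(np.stack([u,v],-1).reshape(-1,1,2).astype(np.float32),K,D).reshape(384,512,2)
    P=np.dstack([p*d[...,None],d])
    return im,d,P@T[:3,:3].T+T[:3,3]
E
python3 - <<'E'
from h import *
o=env.get_obs();print(o['position'],o['ft_force'],o['opening'],env.grasp_offset)
ims=[]
for n in('scene','side'):
    im,d,P=cloud(n);np.savez(f'/tmp/{n}.npz',im=im,d=d,P=P);cv2.imwrite(f'pics/{n}.png',im)
    print(n,np.round(cams.camera_model(n)['world_from_camera'],2).tolist(),(d>0).mean())
E
```

```text
[6.24442035e+02 1.81052105e-02 2.30517881e+02] [0.03538726 1.19056438 0.09105183] 85.65773728511321 18.700000000000003
scene [[-0.87, 0.33, -0.37, 1174.79], [0.5, 0.59, -0.63, 934.99], [0.01, -0.73, -0.68, 1142.39], [0.0, 0.0, 0.0, 1.0]] 0.9959259033203125
side [[0.98, -0.12, 0.15, 417.62], [-0.19, -0.67, 0.71, -868.91], [0.02, -0.73, -0.68, 930.36], [0.0, 0.0, 0.0, 1.0]] 0.9958902994791666
```

View pics/scene.png

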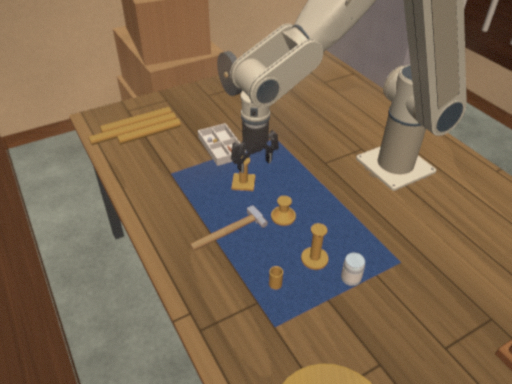

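View pics/side.png

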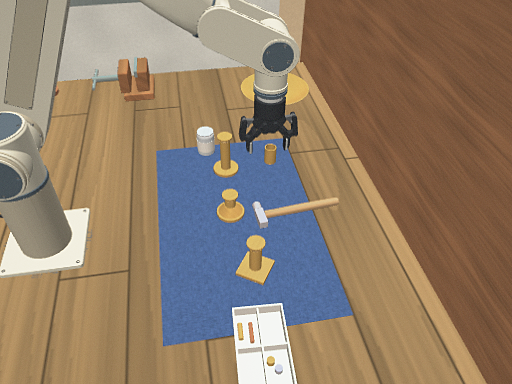

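The scene view shows the middle pedestal (square foot) at (243,180), the short one at (284,210), the tall one at (318,245), the polish can at (353,268) and the offcut at (276,278). In the side view the discs are at (256,243) middle, (230,195) short and (225,137) tall. Next I'll measure the disc tops from depth.

Run:
```python
from h import *
px={'scene':dict(tall=(318,231),middle=(245,161),short=(284,201)),'side':dict(tall=(225,137),middle=(256,243),short=(230,195))}
H=dict(tall=130,middle=100,short=70)
for n in px:
    z=np.load(f'/tmp/{n}.npz');P=z['P'];im=z['im']
    hsv=cv2.cvtColor(im,cv2.COLOR_BGR2HSV);v,u=np.mgrid[:384,:512]
    for k,(a,b) in px[n].items():
        near=(abs(u-a)<22)&(abs(v-b)<22)&(hsv[...,1]>90)&(hsv[...,0]>8)&(hsv[...,0]<35)
        s=near&(P[...,2]>H[k]+1)&(P[...,2]<H[k]+17)
        Q=P[s]; 
        if len(Q)<5: print(n,k,len(Q));continue
        zt=np.percentile(Q[:,2],60); T=Q[abs(Q[:,2]-zt)<4]
        (c,r)=cv2.minEnclosingCircle(T[:,:2].astype(np.float32))
        print(n,k,len(T),'z',zt.round(1),'mean',T.mean(0).round(1),'circ',np.round(c,1),round(r,1),'bbox',T.min(0).round(0),T.max(0).round(0))
    s=(P[...,0]>250)&(P[...,0]<900)&(abs(P[...,1])<450)
    b=s&(hsv[...,0]>100)&(hsv[...,0]<125)&(hsv[...,1]>120)
    print('mat z',np.median(P[b][:,2]))
```

```text
scene tall 143 z 139.5 mean [541.1 226.7 139. ] circ [540.3 226.1] 23.8 bbox [518. 202. 135.] [564. 250. 143.]
scene middle 26 z 111.8 mean [ 553.2 -182.1  111.1] circ [ 552.6 -183.4] 17.6 bbox [ 540. -197.  108.] [ 567. -171.  114.]
scene short 101 z 79.3 mean [527.5  24.7  79. ] circ [527.9  23.6] 24.4 bbox [505.  -1.  75.] [551.  48.  83.]
mat z 2.108866958562203
side tall 118 z 137.5 mean [536.8 222.8 137.1] circ [536.7 224.2] 25.6 bbox [514. 199. 134.] [559. 250. 141.]
side middle 226 z 109.6 mean [ 558.2 -195.7  109.3] circ [ 559.2 -194.8] 24.7 bbox [ 536. -218.  106.] [ 581. -172.  113.]
side short 148 z 77.0 mean [523.9  20.5  76.6] circ [525.   22.5] 24.9 bbox [501.  -2.  73.] [546.  47.  81.]
mat z 0.35055854298605027
```

Both views agree: the fitted radii are about 24 mm and the heights sit 7–10 mm above home. I'll use tall (539,225), middle (560,-194) and short (526,22). Now closing the fingers and moving over the tall one.

Request:
{"api": "step_arm", "payload": {"targets": [{"jaw": 1, "dx": -11, "dy": 28}, {"jaw": 1, "dx": -11, "dy": 28}, {"jaw": 1, "dx": -11, "dy": 28}, {"jaw": 1, "dx": -11, "dy": 28}, {"jaw": 1, "dx": -11, "dy": 28}, {"jaw": 1, "dx": -11, "dy": 28}, {"jaw": 1, "dx": -10, "dy": 28}, {"jaw": 1, "dx": -10, "dy": 29}, {"jaw": 1}, {"jaw": 1}, {"jaw": 1, "dz": -20}, {"jaw": 1, "dz": -20}, {"jaw": 1, "dz": -20}, {"jaw": 1, "dz": -10}, {"jaw": 1}, {"jaw": 1}, {"jaw": 1}], "grip_force": 20}}

```text
schema error: expected keys jaw, dx, dy, dz, ax, ay, az
```

Request:
{"api": "step_arm", "payload": {"targets": [{"jaw": 1, "dx": -11, "dy": 28, "dz": 0, "ax": 0, "ay": 0, "az": 0}, {"jaw": 1, "dx": -11, "dy": 28, "dz": 0, "ax": 0, "ay": 0, "az": 0}, {"jaw": 1, "dx": -11, "dy": 28, "dz": 0, "ax": 0, "ay": 0, "az": 0}, {"jaw": 1, "dx": -11, "dy": 28, "dz": 0, "ax": 0, "ay": 0, "az": 0}, {"jaw": 1, "dx": -11, "dy": 28, "dz": 0, "ax": 0, "ay": 0, "az": 0}, {"jaw": 1, "dx": -11, "dy": 28, "dz": 0, "ax": 0, "ay": 0, "az": 0}, {"jaw": 1, "dx": -10, "dy": 28, "dz": 0, "ax": 0, "ay": 0, "az": 0}, {"jaw": 1, "dx": -10, "dy": 29, "dz": 0, "ax": 0, "ay": 0, "az": 0}, {"jaw": 1, "dx": 0, "dy": 0, "dz": 0, "ax": 0, "ay": 0, "az": 0}, {"jaw": 1, "dx": 0, "dy": 0, "dz": 0, "ax": 0, "ay": 0, "az": 0}, {"jaw": 1, "dx": 0, "dy": 0, "dz": -20, "ax": 0, "ay": 0, "az": 0}, {"jaw": 1, "dx": 0, "dy": 0, "dz": -20, "ax": 0, "ay": 0, "az": 0}, {"jaw": 1, "dx": 0, "dy": 0, "dz": -20, "ax": 0, "ay": 0, "az": 0}, {"jaw": 1, "dx": 0, "dy": 0, "dz": -10, "ax": 0, "ay": 0, "az": 0}, {"jaw": 1, "dx": 0, "dy": 0, "dz": 0, "ax": 0, "ay": 0, "az": 0}, {"jaw": 1, "dx": 0, "dy": 0, "dz": 0, "ax": 0, "ay": 0, "az": 0}], "grip_force": 20}}

```text
t: 1.43
position: [539.2, 224.3, 161.1]
ee_rot: [-2.222, -2.22, 0.002]
ft_force: [0.5, -0.5, 0.9]
opening: -0.1
grasp_force: 0.0
```

Request:
{"api": "step_arm", "payload": {"targets": [{"jaw": 1, "dx": 0, "dy": 0, "dz": -10, "ax": 0, "ay": 0, "az": 0}, {"jaw": 1, "dx": 0, "dy": 0, "dz": -8, "ax": 0, "ay": 0, "az": 0}, {"jaw": 1, "dx": 0, "dy": 0, "dz": -2, "ax": 0, "ay": 0, "az": 0}, {"jaw": 1, "dx": 0, "dy": 0, "dz": -1, "ax": 0, "ay": 0, "az": 0}, {"jaw": 1, "dx": 0, "dy": 0, "dz": -1, "ax": 0, "ay": 0, "az": 0}, {"jaw": 1, "dx": 0, "dy": 0, "dz": -1, "ax": 0, "ay": 0, "az": 0}, {"jaw": 1, "dx": 0, "dy": 0, "dz": -1, "ax": 0, "ay": 0, "az": 0}, {"jaw": 1, "dx": 0, "dy": 0, "dz": -1, "ax": 0, "ay": 0, "az": 0}, {"jaw": 1, "dx": 0, "dy": 0, "dz": -1, "ax": 0, "ay": 0, "az": 0}, {"jaw": 1, "dx": 0, "dy": 0, "dz": -1, "ax": 0, "ay": 0, "az": 0}, {"jaw": 1, "dx": 0, "dy": 0, "dz": 0, "ax": 0, "ay": 0, "az": 0}]}}

```text
t: 2.35
position: [539.2, 225.2, 134.4]
ee_rot: [2.221, 2.221, 0.001]
ft_force: [0.1, 0.1, 2.6]
opening: 0.1
grasp_force: 1.2
```

Contact shows about 3 N of friction. Continuing down until the force rises.

Request:
{"api": "step_arm", "payload": {"targets": [{"jaw": 1, "dx": 0, "dy": 0, "dz": -1, "ax": 0, "ay": 0, "az": 0}, {"jaw": 1, "dx": 0, "dy": 0, "dz": -1, "ax": 0, "ay": 0, "az": 0}, {"jaw": 1, "dx": 0, "dy": 0, "dz": -1, "ax": 0, "ay": 0, "az": 0}, {"jaw": 1, "dx": 0, "dy": 0, "dz": -1, "ax": 0, "ay": 0, "az": 0}, {"jaw": 1, "dx": 0, "dy": 0, "dz": -1, "ax": 0, "ay": 0, "az": 0}, {"jaw": 1, "dx": 0, "dy": 0, "dz": 0, "ax": 0, "ay": 0, "az": 0}, {"jaw": 1, "dx": 0, "dy": 0, "dz": 0, "ax": 0, "ay": 0, "az": 0}]}}

```text
t: 2.93
position: [539.2, 225.1, 129.4]
ee_rot: [2.221, 2.221, 0.001]
ft_force: [-0.4, 0.7, 3.8]
opening: 0.1
grasp_force: 1.6
```

Request:
{"api": "step_arm", "payload": {"targets": [{"jaw": 1, "dx": 0, "dy": 0, "dz": -1, "ax": 0, "ay": 0, "az": 0}, {"jaw": 1, "dx": 0, "dy": 0, "dz": -1, "ax": 0, "ay": 0, "az": 0}, {"jaw": 1, "dx": 0, "dy": 0, "dz": 0, "ax": 0, "ay": 0, "az": 0}, {"jaw": 1, "dx": 0, "dy": 0, "dz": 0, "ax": 0, "ay": 0, "az": 0}, {"jaw": 1, "dx": 0, "dy": 0, "dz": 0, "ax": 0, "ay": 0, "az": 0}]}}

```text
t: 3.35
position: [539.2, 225.1, 128.0]
ee_rot: [2.221, 2.221, 0.001]
ft_force: [-1.5, 0.2, 8.5]
opening: 0.1
grasp_force: 4.3
```

At 128.0 mm and 8.5 N the sprung column is engaged, which is consistent with home at 130. Lifting and moving over the middle pedestal.

Request:
{"api": "step_arm", "payload": {"targets": [{"jaw": 1, "dx": 0, "dy": 0, "dz": 2, "ax": 0, "ay": 0, "az": 0}, {"jaw": 1, "dx": 0, "dy": 0, "dz": 10, "ax": 0, "ay": 0, "az": 0}, {"jaw": 1, "dx": 0, "dy": 0, "dz": 20, "ax": 0, "ay": 0, "az": 0}, {"jaw": 1, "dx": 0, "dy": 0, "dz": 20, "ax": 0, "ay": 0, "az": 0}, {"jaw": 1, "dx": 2, "dy": -35, "dz": 0, "ax": 0, "ay": 0, "az": 0}, {"jaw": 1, "dx": 2, "dy": -35, "dz": 0, "ax": 0, "ay": 0, "az": 0}, {"jaw": 1, "dx": 2, "dy": -35, "dz": 0, "ax": 0, "ay": 0, "az": 0}, {"jaw": 1, "dx": 2, "dy": -35, "dz": 0, "ax": 0, "ay": 0, "az": 0}, {"jaw": 1, "dx": 2, "dy": -35, "dz": 0, "ax": 0, "ay": 0, "az": 0}, {"jaw": 1, "dx": 2, "dy": -35, "dz": 0, "ax": 0, "ay": 0, "az": 0}, {"jaw": 1, "dx": 2, "dy": -35, "dz": 0, "ax": 0, "ay": 0, "az": 0}, {"jaw": 1, "dx": 2, "dy": -35, "dz": 0, "ax": 0, "ay": 0, "az": 0}, {"jaw": 1, "dx": 2, "dy": -35, "dz": 0, "ax": 0, "ay": 0, "az": 0}, {"jaw": 1, "dx": 1, "dy": -35, "dz": 0, "ax": 0, "ay": 0, "az": 0}, {"jaw": 1, "dx": 1, "dy": -35, "dz": 0, "ax": 0, "ay": 0, "az": 0}, {"jaw": 1, "dx": 1, "dy": -34, "dz": 0, "ax": 0, "ay": 0, "az": 0}, {"jaw": 1, "dx": 0, "dy": 0, "dz": 0, "ax": 0, "ay": 0, "az": 0}, {"jaw": 1, "dx": 0, "dy": 0, "dz": 0, "ax": 0, "ay": 0, "az": 0}]}}

```text
t: 4.85
position: [559.3, -195.6, 179.2]
ee_rot: [-2.225, -2.217, 0.001]
ft_force: [-0.6, 0.8, -0.4]
opening: -0.1
grasp_force: 0.0
```

Run:
```python
from h import *
print(env.get_obs()['position'])
for n,(a,b) in dict(scene=(318,231),side=(225,137)).items():
    im,d,P=cloud(n);hsv=cv2.cvtColor(im,cv2.COLOR_BGR2HSV);v,u=np.mgrid[:384,:512]
    s=(abs(u-a)<22)&(abs(v-b)<22)&(hsv[...,1]>90)&(hsv[...,0]>8)&(hsv[...,0]<35)&(P[...,2]>122)&(P[...,2]<147)
    Q=P[s];zt=np.percentile(Q[:,2],60);T=Q[abs(Q[:,2]-zt)<4];print(n,zt,T.mean(0).round(1))
```

```text
[ 559.31381208 -195.61723116  179.2026721 ]
scene 131.21552802973707 [540.9 226.7 130.8]
side 129.4420657398741 [528.3 216.8 128.9]
```

The tall disc dropped about 8 mm to roughly 130 and the scene view shows no shift, so it is home. Now the middle one, with its top at about 109.

Request:
{"api": "step_arm", "payload": {"targets": [{"jaw": 1, "dx": 0, "dy": 0, "dz": -20, "ax": 0, "ay": 0, "az": 0}, {"jaw": 1, "dx": 0, "dy": 0, "dz": -20, "ax": 0, "ay": 0, "az": 0}, {"jaw": 1, "dx": 0, "dy": 0, "dz": -15, "ax": 0, "ay": 0, "az": 0}, {"jaw": 1, "dx": 0, "dy": 0, "dz": -8, "ax": 0, "ay": 0, "az": 0}, {"jaw": 1, "dx": 0, "dy": 0, "dz": -3, "ax": 0, "ay": 0, "az": 0}, {"jaw": 1, "dx": 0, "dy": 0, "dz": -2, "ax": 0, "ay": 0, "az": 0}, {"jaw": 1, "dx": 0, "dy": 0, "dz": -1, "ax": 0, "ay": 0, "az": 0}, {"jaw": 1, "dx": 0, "dy": 0, "dz": -1, "ax": 0, "ay": 0, "az": 0}, {"jaw": 1, "dx": 0, "dy": 0, "dz": -1, "ax": 0, "ay": 0, "az": 0}, {"jaw": 1, "dx": 0, "dy": 0, "dz": -1, "ax": 0, "ay": 0, "az": 0}, {"jaw": 1, "dx": 0, "dy": 0, "dz": -1, "ax": 0, "ay": 0, "az": 0}, {"jaw": 1, "dx": 0, "dy": 0, "dz": -1, "ax": 0, "ay": 0, "az": 0}, {"jaw": 1, "dx": 0, "dy": 0, "dz": 0, "ax": 0, "ay": 0, "az": 0}]}}

```text
t: 6.03
position: [560.4, -194.1, 105.5]
ee_rot: [2.221, 2.221, 0.001]
ft_force: [0.5, 0.7, 2.5]
opening: -0.2
grasp_force: 1.3
```

Request:
{"api": "step_arm", "payload": {"targets": [{"jaw": 1, "dx": 0, "dy": 0, "dz": -1, "ax": 0, "ay": 0, "az": 0}, {"jaw": 1, "dx": 0, "dy": 0, "dz": -1, "ax": 0, "ay": 0, "az": 0}, {"jaw": 1, "dx": 0, "dy": 0, "dz": -1, "ax": 0, "ay": 0, "az": 0}, {"jaw": 1, "dx": 0, "dy": 0, "dz": -1, "ax": 0, "ay": 0, "az": 0}, {"jaw": 1, "dx": 0, "dy": 0, "dz": -1, "ax": 0, "ay": 0, "az": 0}, {"jaw": 1, "dx": 0, "dy": 0, "dz": -1, "ax": 0, "ay": 0, "az": 0}, {"jaw": 1, "dx": 0, "dy": 0, "dz": -1, "ax": 0, "ay": 0, "az": 0}, {"jaw": 1, "dx": 0, "dy": 0, "dz": 0, "ax": 0, "ay": 0, "az": 0}, {"jaw": 1, "dx": 0, "dy": 0, "dz": 0, "ax": 0, "ay": 0, "az": 0}, {"jaw": 1, "dx": 0, "dy": 0, "dz": 0, "ax": 0, "ay": 0, "az": 0}, {"jaw": 1, "dx": 0, "dy": 0, "dz": 0, "ax": 0, "ay": 0, "az": 0}]}}

```text
t: 6.95
position: [560.3, -194.2, 98.7]
ee_rot: [2.221, 2.221, 0.0]
ft_force: [1.0, 1.2, 5.7]
opening: 0.1
grasp_force: 3.0
```

One more millimetre to match the tall press.

Request:
{"api": "step_arm", "payload": {"targets": [{"jaw": 1, "dx": 0, "dy": 0, "dz": -0.5, "ax": 0, "ay": 0, "az": 0}, {"jaw": 1, "dx": 0, "dy": 0, "dz": -0.5, "ax": 0, "ay": 0, "az": 0}, {"jaw": 1, "dx": 0, "dy": 0, "dz": 0, "ax": 0, "ay": 0, "az": 0}, {"jaw": 1, "dx": 0, "dy": 0, "dz": 0, "ax": 0, "ay": 0, "az": 0}, {"jaw": 1, "dx": 0, "dy": 0, "dz": 0, "ax": 0, "ay": 0, "az": 0}]}}

```text
t: 7.37
position: [560.3, -194.2, 98.0]
ee_rot: [2.221, 2.221, 0.0]
ft_force: [0.3, 1.8, 7.8]
opening: 0.1
grasp_force: 4.4
```

The middle one is engaged the same way, with 7.8 N at 2 mm below home. Lifting and moving over the short one.

Request:
{"api": "step_arm", "payload": {"targets": [{"jaw": 1, "dx": 0, "dy": 0, "dz": 2, "ax": 0, "ay": 0, "az": 0}, {"jaw": 1, "dx": 0, "dy": 0, "dz": 10, "ax": 0, "ay": 0, "az": 0}, {"jaw": 1, "dx": 0, "dy": 0, "dz": 20, "ax": 0, "ay": 0, "az": 0}, {"jaw": 1, "dx": 0, "dy": 0, "dz": 20, "ax": 0, "ay": 0, "az": 0}, {"jaw": 1, "dx": -5, "dy": 31, "dz": 0, "ax": 0, "ay": 0, "az": 0}, {"jaw": 1, "dx": -5, "dy": 31, "dz": 0, "ax": 0, "ay": 0, "az": 0}, {"jaw": 1, "dx": -5, "dy": 31, "dz": 0, "ax": 0, "ay": 0, "az": 0}, {"jaw": 1, "dx": -5, "dy": 31, "dz": 0, "ax": 0, "ay": 0, "az": 0}, {"jaw": 1, "dx": -5, "dy": 31, "dz": 0, "ax": 0, "ay": 0, "az": 0}, {"jaw": 1, "dx": -5, "dy": 31, "dz": 0, "ax": 0, "ay": 0, "az": 0}, {"jaw": 1, "dx": -4, "dy": 31, "dz": 0, "ax": 0, "ay": 0, "az": 0}, {"jaw": 1, "dx": 0, "dy": 0, "dz": 0, "ax": 0, "ay": 0, "az": 0}, {"jaw": 1, "dx": 0, "dy": 0, "dz": 0, "ax": 0, "ay": 0, "az": 0}]}}

```text
t: 8.45
position: [525.0, 24.2, 149.3]
ee_rot: [-2.217, -2.224, 0.002]
ft_force: [0.4, -0.6, 0.8]
opening: 0.4
grasp_force: 0.0
```

Run:
```python
from h import *
for n,(a,b) in dict(scene=(245,163),side=(256,245)).items():
    im,d,P=cloud(n);hsv=cv2.cvtColor(im,cv2.COLOR_BGR2HSV);v,u=np.mgrid[:384,:512]
    s=(abs(u-a)<22)&(abs(v-b)<22)&(hsv[...,1]>90)&(hsv[...,0]>8)&(hsv[...,0]<35)&(P[...,2]>94)&(P[...,2]<117)
    Q=P[s];zt=np.percentile(Q[:,2],60);T=Q[abs(Q[:,2]-zt)<4];print(n,len(T),zt,T.mean(0).round(1))
```

```text
scene 80 102.40858654626622 [ 562.5 -191.5  102. ]
side 228 99.74170962397343 [ 558.5 -195.3   99.4]
```

The middle disc is home: it dropped 10 mm to about 100 and hasn't shifted. Now the short one, with its top at about 78.

Request:
{"api": "step_arm", "payload": {"targets": [{"jaw": 1, "dx": 0, "dy": 0, "dz": -20, "ax": 0, "ay": 0, "az": 0}, {"jaw": 1, "dx": 0, "dy": 0, "dz": -20, "ax": 0, "ay": 0, "az": 0}, {"jaw": 1, "dx": 0, "dy": 0, "dz": -15, "ax": 0, "ay": 0, "az": 0}, {"jaw": 1, "dx": 0, "dy": 0, "dz": -8, "ax": 0, "ay": 0, "az": 0}, {"jaw": 1, "dx": 0, "dy": 0, "dz": -4, "ax": 0, "ay": 0, "az": 0}, {"jaw": 1, "dx": 0, "dy": 0, "dz": -2, "ax": 0, "ay": 0, "az": 0}, {"jaw": 1, "dx": 0, "dy": 0, "dz": -1, "ax": 0, "ay": 0, "az": 0}, {"jaw": 1, "dx": 0, "dy": 0, "dz": -1, "ax": 0, "ay": 0, "az": 0}, {"jaw": 1, "dx": 0, "dy": 0, "dz": -1, "ax": 0, "ay": 0, "az": 0}, {"jaw": 1, "dx": 0, "dy": 0, "dz": -1, "ax": 0, "ay": 0, "az": 0}, {"jaw": 1, "dx": 0, "dy": 0, "dz": -1, "ax": 0, "ay": 0, "az": 0}, {"jaw": 1, "dx": 0, "dy": 0, "dz": -1, "ax": 0, "ay": 0, "az": 0}, {"jaw": 1, "dx": 0, "dy": 0, "dz": 0, "ax": 0, "ay": 0, "az": 0}, {"jaw": 1, "dx": 0, "dy": 0, "dz": 0, "ax": 0, "ay": 0, "az": 0}]}}

```text
t: 9.72
position: [526.5, 23.0, 74.6]
ee_rot: [2.221, 2.221, 0.001]
ft_force: [0.6, -0.4, 1.8]
opening: -0.0
grasp_force: 1.3
```

Request:
{"api": "step_arm", "payload": {"targets": [{"jaw": 1, "dx": 0, "dy": 0, "dz": -1, "ax": 0, "ay": 0, "az": 0}, {"jaw": 1, "dx": 0, "dy": 0, "dz": -1, "ax": 0, "ay": 0, "az": 0}, {"jaw": 1, "dx": 0, "dy": 0, "dz": -1, "ax": 0, "ay": 0, "az": 0}, {"jaw": 1, "dx": 0, "dy": 0, "dz": -1, "ax": 0, "ay": 0, "az": 0}, {"jaw": 1, "dx": 0, "dy": 0, "dz": -1, "ax": 0, "ay": 0, "az": 0}, {"jaw": 1, "dx": 0, "dy": 0, "dz": -1, "ax": 0, "ay": 0, "az": 0}, {"jaw": 1, "dx": 0, "dy": 0, "dz": -1, "ax": 0, "ay": 0, "az": 0}, {"jaw": 1, "dx": 0, "dy": 0, "dz": 0, "ax": 0, "ay": 0, "az": 0}, {"jaw": 1, "dx": 0, "dy": 0, "dz": 0, "ax": 0, "ay": 0, "az": 0}, {"jaw": 1, "dx": 0, "dy": 0, "dz": 0, "ax": 0, "ay": 0, "az": 0}, {"jaw": 1, "dx": 0, "dy": 0, "dz": 0, "ax": 0, "ay": 0, "az": 0}, {"jaw": 1, "dx": 0, "dy": 0, "dz": 0, "ax": 0, "ay": 0, "az": 0}]}}

```text
t: 10.72
position: [526.4, 23.1, 67.9]
ee_rot: [2.221, 2.221, 0.001]
ft_force: [1.7, -1.5, 9.6]
opening: 0.2
grasp_force: 4.6
```

The short one is home too, with 9.6 N at 2 mm below home. Lifting clear.

Request:
{"api": "step_arm", "payload": {"targets": [{"jaw": 1, "dx": 0, "dy": 0, "dz": 2, "ax": 0, "ay": 0, "az": 0}, {"jaw": 1, "dx": 0, "dy": 0, "dz": 10, "ax": 0, "ay": 0, "az": 0}, {"jaw": 1, "dx": 0, "dy": 0, "dz": 25, "ax": 0, "ay": 0, "az": 0}, {"jaw": 1, "dx": 0, "dy": 0, "dz": 30, "ax": 0, "ay": 0, "az": 0}, {"jaw": 1, "dx": 0, "dy": 0, "dz": 30, "ax": 0, "ay": 0, "az": 0}, {"jaw": 1, "dx": 0, "dy": 0, "dz": 30, "ax": 0, "ay": 0, "az": 0}, {"jaw": 1, "dx": 0, "dy": 0, "dz": 0, "ax": 0, "ay": 0, "az": 0}, {"jaw": 1, "dx": 0, "dy": 0, "dz": 0, "ax": 0, "ay": 0, "az": 0}]}}

```text
t: 11.38
position: [526.3, 23.1, 196.0]
ee_rot: [2.22, 2.22, 0.003]
ft_force: [-0.5, -0.0, -0.9]
opening: -0.2
grasp_force: 0.0
```

Run:
```python
from h import *
px={'scene':dict(tall=(318,233),middle=(245,163),short=(284,203)),'side':dict(tall=(225,140),middle=(256,245),short=(230,197))}
H=dict(tall=130,middle=100,short=70)
for n in px:
    im,d,P=cloud(n);cv2.imwrite(f'pics/end_{n}.png',im);hsv=cv2.cvtColor(im,cv2.COLOR_BGR2HSV);v,u=np.mgrid[:384,:512]
    for k,(a,b) in px[n].items():
        Q=P[(abs(u-a)<22)&(abs(v-b)<22)&(hsv[...,1]>90)&(hsv[...,0]>8)&(hsv[...,0]<35)&(P[...,2]>H[k]-4)&(P[...,2]<H[k]+17)]
        zt=np.percentile(Q[:,2],60);T=Q[abs(Q[:,2]-zt)<4];print(n,k,len(T),zt.round(1),np.median(T,0).round(1))
```

```text
scene tall 147 131.6 [541.2 227.7 131. ]
scene middle 86 101.9 [ 562.2 -192.2  101.1]
scene short 104 71.6 [529.5  24.4  71.1]
side tall 3 126.9 [516.1 212.7 126.4]
side middle 226 99.7 [ 558.7 -195.6   99.2]
side short 151 69.6 [523.1  21.6  69.1]
```

View pics/end_side.png

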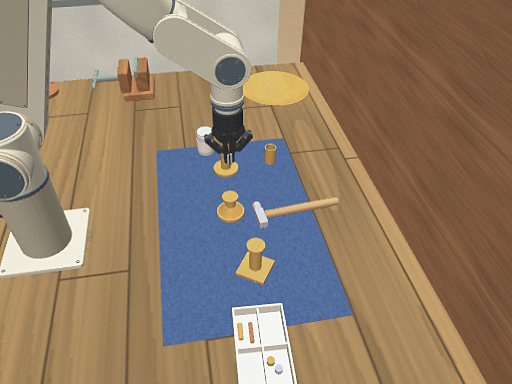

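The side view shows all three pedestals upright in their places: feet at (226,168), (230,211) and (256,267). The hand is clear above and only hides the tall disc from this view. Heights are 131, 101 and 71 in the scene view, which reads 1–2 mm high, so all three are home.

```bash
python3 -c "
from rig import env
print(env.sign_off())"
```

```text
the job is handed in; nothing more can be done
None
```

All three discs were pressed home in order (tall, middle, short) at about 10 N or less by the wrist readings, no pedestal shifted measurably, and the job was handed in with the hand clear; the sign-off returned no verdict.

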